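Set the pane press to the gauge blade

ROBOT

A 6-joint arm with a two-finger parallel gripper is mounted at the origin on the work surface. World frame = base frame: x ahead of the robot, y to its left, z up, the work surface at z = 0. Lengths are in mm, angles in rad, forces in N, time in s.
With the tool pointing down it reaches from about 325 to 900 mm from the base axis. Payload 3.5 kg.
Tool frame: the origin (TCP) lies at the very end of the fingers, on their centre line; the grasp point (between the pads) lies 19 mm behind it (arm.pinch_z is the distance from the TCP to the grasp point, in mm); z points along the fingers, y is the line along which they close (so a half turn about z gives the same grasp; the last joint's range is limited). The gripper opens to 85 mm and grips with 20 to 120 N. Pads are 22 mm wide; open, the fingers measure 114 mm over their backs; the gripper's body (76 mm by 85 mm) begins 54 mm behind the grasp point. The pads swing forward as they close: fully open they stand 13 mm farther back than shut.
Start: joints at [-1.359, 0.276, -0.026, 1.268, 0, 1.467], TCP at [193.504, -594.288, 231.313] pointing down, gripper open.
Joint ranges: [-3.12, 3.12], [-0.85, 1.88], [-1.08, 1.24], [-1.95, 2.15], [-1.57, 1.53], [-3.14, 3.14]. Speed limits (rad/s): [2.57, 2.57, 3.14, 3.14, 3.14, 3.14].

INTERFACE

Orientations are given as a rotation vector (axis times angle).
In Python, from rig import arm gives the robot as it stands.
- The arm moves only by the tool nudge_tcp, called after "Emit:" by a JSON object that holds its "method" and its "body". Schema: {"type":"object","properties":{"steps":{"type":"array","items":{"type":"array","prefixItems":[{"type":"number"},{"type":"array","items":{"type":"number"},"minItems":3,"maxItems":3},{"type":"array","items":{"type":"number"},"minItems":3,"maxItems":3}],"minItems":3,"maxItems":3},"minItems":1,"maxItems":10},"grip_force":{"type":"number"},"only":{"type":"string"},"quiet":{"type":"boolean"},"lines":{"type":"string"}},"required":["steps"],"additionalProperties":false}. steps is a list of rows, 1 to 10 of them, each written [opening, [dx, dy, dz], [rx, ry, rz]]: the opening from 0.0 (shut) to 1.0 (fully open), then dx, dy, dz in parts of the range, where 1.0 means 0.5 m, then a rotation vector rx, ry, rz in a scale on which 1.0 is 2 rad; each row is the pose to reach, as a shift and turn from the pose commanded when the call began, along the tool's axes at that moment; what a row does not reach only later rows make up. A row lasts 1/12 s, in which the tool goes at most 41.7 mm and 0.125 rad, less where a joint would pass 70% of its speed; a pose out of reach is approached as far as the arm can. The fingers move at their own pace and stop on an object; grip_force is the grip in N (left out, the last holds). Time passes only in rows, so rows that do not move let the fingers close. The tool returns the time, the measured TCP pose, the force, the opening and the grip force at its end. only (a regular expression) keeps the lines of the reply that match it, lines (a string "A,B") keeps lines A to B, and quiet returns only ok. No shift or turn number may pass 1 either way. Input that does not fit is refused with a message, and nothing moves.
- arm.sense(): the state, without advancing time (a new reading comes with each control period).
- arm.snapshot(name): name is "scene" or "top" or "wrist"; returns (picture, depth): 400x640x3 uint8, red, green, blue; 400x640 float32, mm along the optical axis (not along the pixel's ray), 0 where there is no reading.
- arm.get_calibration(name): a dict with "intrinsics" (3x3 intrinsics, pixels), "k1" (the pictures are not rectified: a ray, as slopes to the right and down, at radius r is drawn at 1 + k1 r^2 times it, then the intrinsics apply), "T" (4x4, takes a point from camera to world coordinates); the wrist camera has in their place "hand_eye" (4x4, takes a point from camera to tool coordinates, whose origin is the TCP and whose axes are the flange's). Camera axes: x right, y down, z forward; pixel columns grow to the right and rows downward; lengths in mm; the calibration is good to about 2 mm. A picture is of the moment at which its call begins: read the wrist's pose just before it. get_calibration takes no time and is no camera call.
- arm.finish_job(): hands the job in; it is judged then, once.
Trained networks look in the newest picture that a camera, given by its name, has taken for a name from the list of things; names that differ only in an ending like _2 or _b are one class to them, and where a whole thing is asked for, a point or a joint stands for the part that bears it (a point fixed in the world has none). Each returns a list of dicts, best first, with "confidence" (0 to 1); they miss things now and then, are a little off and sometimes report something else, mostly with a low value. They report only what shows in the picture. A call takes as long as a camera call. They do not tell look-alikes from the thing itself.
- arm.boxes_of(query, camera): "extent" ([left, top, right, bottom] in pixels, round what is visible of it).
- arm.cut_out(query, camera): "region" (400x640 bool, what is visible of it) and "extent" ([left, top, right, bottom] in pixels, round what is visible of it).
- arm.mark_of(query, camera): "uv" ([column, row] in pixels: a listed point, or the origin of a listed thing).
The state is a dict: "time_s": time; "q": joint angles; "joint_velocities": joint speeds; "joint_efforts": joint torques, N m; "tool_pos": TCP position; "ee_rot": TCP orientation; "wrist_force": force on the tool from outside, world axes, zero at the start; "wrist_torque": the same for the moment, N m; "width": opening from 0.0 (shut) to 1.0 (fully open); "grasp_force": force on a finger pad.
Only numpy, scipy, OpenCV 4.12 (cv2) and the standard library are available. Lean on these libraries where they do the work, as an engineer would, in place of code of your own. Each camera call takes 0.05 s, during which the arm holds its last target. There are 200 camera calls.

TASK

Set the small pane press to the steel gauge blade: lay the blade flat on the press's base and slide it in under the sprung pressure pad until its tip is past the pad's middle; then, with the blade left in there, swing the ratchet lever back and forth in full strokes to lower the pad, and stop after the first stroke that leaves the blade dragging (the ratchet cannot go back, so do not overtighten). Then draw the blade straight out against the drag and lay it gently back, flat, on its wooden board, leaving the other things on the light table where they are.

Things in the scene. Friction and masses are not known exactly. Their poses are not given: they have to be found in the camera images.
- press: fixed screw press. Origin on the table under the screw axis; +x points away from its mouth: the blade goes in from the -x side along +x; z up. Dark steel base plate x -210 to +60, y +-60 mm, top at z = 12 mm. Two 18 mm columns at x = 0, y = +-52 mm, grey crossbeam x +-21, y +-66, z 81 to 105 mm; above it a pin ratchet wheel, 80 mm across, to z = 128 mm, then the lever.
- press_axis (a point): point on the screw axis at the top of the press's base plate (z = 12 mm), axes as the press's; the pad hangs over it. Full lever strokes lower the free pad by 2 mm each (the first by 0 to 2.7 mm) along fixed levels, one of which squeezes the blade by 1.2 mm; 2 or 3 strokes reach it, and that stroke lowers the pad by only 0.9 mm. Friction holds the level.
- pad: sprung steel pad, 44 x 44 x 12 mm, rounded edges; origin: centre of its underside, axes as the press's. It starts 6.9 to 9.5 mm above the base plate (1.9 to 4.5 mm over the blade's top). It yields upward by up to 7 mm: about 9.5 N at first touch, 2.5 N more per mm; squeezed, the blade drags with 8 to 16 N, loose with 1 to 5 N. With the blade out it hangs free again.
- lever (a joint): lever angle (rad): 0 at the stop nearer the robot, 0.75 at the far stop. Growing (clockwise from above, post towards the press's +x) drives the wheel and lowers the pad; coming back it clicks idly over the wheel's pins, 0.52 rad apart, and takes the next one if it comes back to below 0.1. Moves with 1 to 4 N at the post, stays where left.
- lever_post (a point): top centre of the black upright post at the lever's end: 18 mm diameter, 56 mm of free length below this point, top at z = 194 mm. 130 mm from the screw axis on the press's +y side: at lever angle q it is at 130 mm * (sin(q - 0.375), cos(q - 0.375)) in press x, y.
- blade: the gauge blade: steel strip 140 x 28 x 5 mm with an upright wooden grip 44 (along x) x 16 (y) x 44 mm (z 5 to 49 mm) near its rear end. Origin: underside of the strip, under the grip's centre; +x towards the tip (115 mm away; the rear end is at -25 mm), z up. 180 g, mostly in the strip. It starts flat on the board.
- blade_tip (a point): middle of the blade's front edge, at the underside, 115 mm ahead of the blade's origin.
- rest: the blade's plain dark wooden board, fixed, 220 (x) x 90 (y) x 12 mm (top at z = 12 mm); origin: centre of its underside.
- brush_jar: bystander: glass jar 72 mm wide, 100 mm high, with brushes up to 240 mm high; origin under its centre
- tumbler: bystander: empty glass tumbler, 72 mm wide, 85 mm high; origin under its centre
- jar: bystander: glass jar with brass lid, 66 mm wide, 90 mm high; origin under its centre
- bottle: bystander: clear bottle with green cap, 72 mm wide, 230 mm high; origin under its centre
- towel_roll: bystander: paper towel roll standing upright, 110 mm wide, 230 mm high; origin under its centre
- bridge: bystander: dark wooden arm-rest bridge, 260 (x) x 70 (y) x 70 mm; origin under its centre
- palette_knife: bystander: palette knife 200 mm long lying flat on the table; origin at its middle
Things that resemble listed ones, but are neither listed nor needed, are in the scene too. What is shaped like the blade but blue is not meant.

How it is judged:
By the outcome, as a careful person would: the job done as asked, in the order asked, and still so for the second after the job is handed in, with the robot touching nothing.
It also fails if it takes over 72 s, if anything falls off the work surface, if the arm or the gripper's body presses on something with over 40 N, if the wrist force passes 120 N, or if a joint passes its speed limit or range.

## Working session

There is one attempt and no reset: what is moved stays moved. The work goes in short steps, Python scripts to look and compute and a tool call to move; the robot and the scene stay as the last step left them, time stands still between calls to the robot, and variables do not carry over. Pictures are saved under pics/ and viewed, at most 10 in all, crops included, and the job is handed in when it is done.

```bash
mkdir -p pics; ls; cat > h.py <<'E'
import numpy as np, cv2
from rig import arm
from scipy.spatial.transform import Rotation as R
def cam(n):
    c=arm.get_calibration(n)
    if n=="wrist":
        s=arm.sense(); T=np.eye(4); T[:3,:3]=R.from_rotvec(s["ee_rot"]).as_matrix(); T[:3,3]=s["tool_pos"]
        c["T"]=T@np.array(c["hand_eye"])
    c["T"]=np.array(c["T"]); c["K"]=np.array(c["intrinsics"]); return c
def ray(c,uv):
    K=c["K"]; d=np.array([c["k1"],0,0,0,0],float)
    p=cv2.undistortPoints(np.array(uv,float).reshape(-1,1,2),K,d).reshape(-1,2)
    return np.c_[p,np.ones(len(p))]
def onplane(c,uv,z):
    r=ray(c,uv)@c["T"][:3,:3].T; o=c["T"][:3,3]
    return o+r*((z-o[2])/r[:,2])[:,None]
def cloud(c,dep,mask):
    v,u=np.nonzero(mask&(dep>0)); r=ray(c,np.c_[u,v])*dep[v,u][:,None]
    return r@c["T"][:3,:3].T+c["T"][:3,3]
def proj(c,P):
    P=np.atleast_2d(P); Ti=np.linalg.inv(c["T"]); q=P@Ti[:3,:3].T+Ti[:3,3]
    return cv2.projectPoints(q,np.zeros(3),np.zeros(3),c["K"],np.array([c["k1"],0,0,0,0],float))[0].reshape(-1,2)
def save(n,im): cv2.imwrite("pics/"+n+".png",im[:,:,::-1])
E
python3 - <<'E'
from h import *
for n in ["scene","top"]:
    c=cam(n); im,d=arm.snapshot(n); save(n+"0",im); np.savez(n+"0.npz",d=d)
    print(n,c["T"].round(2).tolist())
    for q in ["press_axis","lever_post","blade","blade_tip","rest","pad"]:
        for m in arm.mark_of(q,n)[:3]: print(q,np.round(m["uv"],1),round(m["confidence"],2))
E
```

```text
pics
scene [[-0.18, 0.59, -0.79, 1875.11], [0.98, 0.1, -0.15, 240.02], [-0.0, -0.8, -0.6, 1166.29], [0.0, 0.0, 0.0, 1.0]]
press_axis [322.6 238.9] 0.67
press_axis [444.1 240.4] 0.24
lever_post [357.2 208.3] 0.61
lever_post [406.7 264.4] 0.35
blade [200.4 191.2] 0.7
blade [283.6 202.6] 0.65
blade [249.4 217. ] 0.45
blade_tip [304.1 188.5] 0.75
blade_tip [221.3 197.4] 0.7
blade_tip [240.4 235.3] 0.64
rest [246.4 222.9] 0.88
pad [325.9 240.7] 0.51
top [[0.0, -1.0, 0.04, 448.99], [-1.0, -0.0, -0.01, -27.02], [0.01, -0.04, -1.0, 1923.27], [0.0, 0.0, 0.0, 1.0]]
press_axis [300.5 181.6] 0.73
lever_post [263.8 179.9] 0.52
blade [462.  243.6] 0.84
blade [353.7 239.7] 0.79
blade [391.1 207. ] 0.63
blade_tip [337.9 265.8] 0.83
blade_tip [383.2 176.6] 0.8
blade_tip [434.6 233. ] 0.53
rest [384.7 192.8] 0.73
```

View pics/scene0.png

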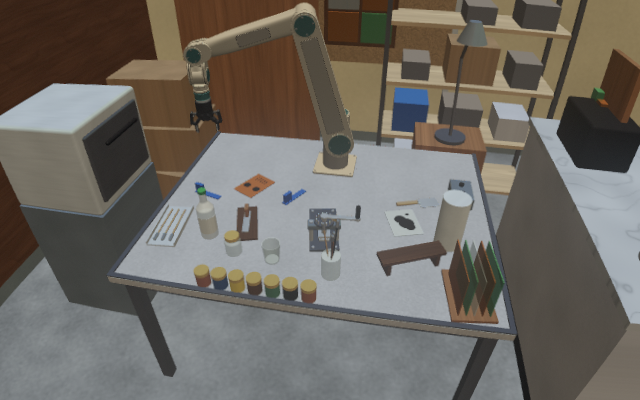

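View pics/top0.png

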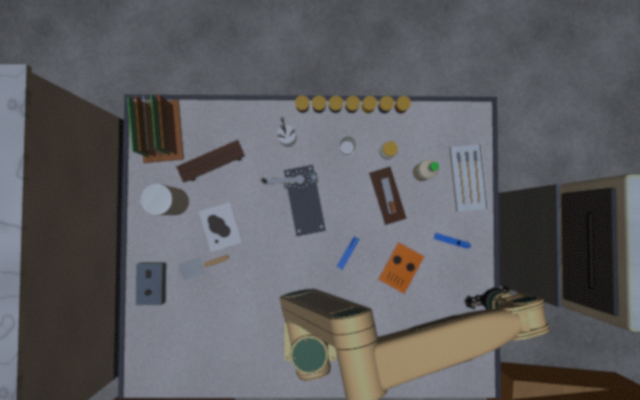

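```bash
python3 - <<'E'
from h import *
im=cv2.imread("pics/top0.png"); c=cam("top"); d=np.load("top0.npz")["d"]
cr=cv2.resize(im[140:280,250:480],None,fx=3.4,fy=3.4,interpolation=cv2.INTER_CUBIC); cv2.imwrite("pics/crop1.png",cr)
print(c["K"].tolist(),c["k1"])
P=lambda uv,z:onplane(c,uv,z)[0].round(1)
print("grip",P([391.1,207],12),"tip",P([383.2,176.6],12),"rest",P([384.7,192.8],0),"axis",P([300.5,181.6],12),"post",P([263.8,179.9],194))
for q in ["rest","press"]:
    for m in arm.cut_out(q,"top")[:1]:
        X=cloud(c,d,m["region"]); print(q,m["confidence"],len(X))
        lo=X[(X[:,2]<22)] ; r=cv2.minAreaRect(lo[:,:2].astype(np.float32)); print(r, np.median(lo[:,2]))
for q in ["tumbler","jar","bottle","brush_jar"]:
    for m in arm.mark_of(q,"top")[:1]: print(q,P(m["uv"],0),m["confidence"])
h=arm.get_calibration("wrist"); print(np.round(h["hand_eye"],3).tolist(),np.round(h["intrinsics"],1).tolist())
s=arm.sense(); print(R.from_rotvec(s["ee_rot"]).as_matrix().round(3).tolist(), s["time_s"],s["q"])
E
```

```text
[[481.5891432852809, 0.0, 322.897490100952], [0.0, 481.5891432852809, 199.0557337941266], [0.0, 0.0, 1.0]] -0.002082374876531622
grip [ 500.7 -320.1   12. ] tip [ 621.8 -288.9   12. ] rest [ 557.8 -296.4    0. ] axis [600.5  40.6  12. ] post [591.6 166.1 194. ]
rest 0.45 275
((713.9089965820312, -312.30096435546875), (47.697723388671875, 80.73114013671875), 9.646028518676758) 4.769053164114894
press 0.87 2234
((525.523193359375, 28.476455688476562), (269.8908996582031, 143.06443786621094), 11.757014274597168) 11.861030416528934
tumbler [ 739.5 -141.4    0. ] 0.65
jar [ 723.4 -306.8    0. ] 0.57
bottle [ 654.2 -434.6    0. ] 0.72
brush_jar [775.5  94.1   0. ] 0.91
[[0.0, -0.96, -0.281, 70.883], [1.0, 0.0, 0.0, 0.366], [-0.0, -0.281, 0.96, -143.451], [0.0, 0.0, 0.0, 1.0]] [[324.2, 0.0, 323.0], [0.0, 324.2, 197.8], [0.0, 0.0, 1.0]]
[[0.951, 0.31, 0.0], [0.31, -0.951, 0.0], [0.0, -0.0, -1.0]] 1.0 [-1.35939942e+00  2.76420044e-01 -2.63712557e-02  1.26802479e+00
  9.49732377e-06  1.46739223e+00]
```

View pics/crop1.png

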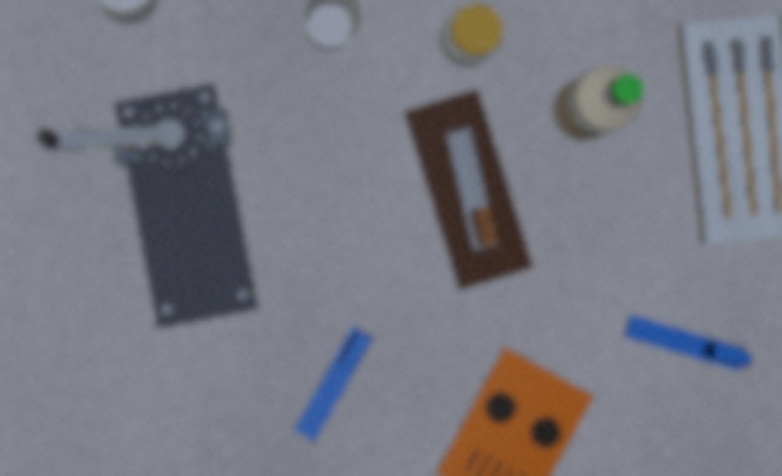

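Blade-like things in the top view: steel with wooden grip on the dark board at (388,195), and blue ones at (348,253) and (452,240). The steel one on the board fits: the crop shows a grey strip with an orange-brown grip at about (392,207), tip at (383,177). The press is at (300,182), with its mouth towards the robot and the lever to its left.

The manual's scale: shifts go in shares of 0.5 m and turns go in shares of 2 rad. Converting my numbers, 380 mm / 500 = 0.76, -160 mm / 500 = -0.32, 0.065 rad / 2 = 0.0325.

Emit:
{"method": "nudge_tcp", "body": {"steps": [[1,[0.76,-0.32,0.06],[0,0,0.0325]],[1,[0.76,-0.32,0.06],[0,0,0.0325]],[1,[0.76,-0.32,0.06],[0,0,0.0325]],[1,[0.76,-0.32,0.06],[0,0,0.0325]],[1,[0.76,-0.32,0.06],[0,0,0.0325]],[1,[0.76,-0.32,0.06],[0,0,0.0325]],[1,[0.76,-0.32,0.06],[0,0,0.0325]],[1,[0.76,-0.32,0.06],[0,0,0.0325]],[1,[0.76,-0.32,0.06],[0,0,0.0325]],[1,[0.76,-0.32,0.06],[0,0,0.0325]]], "grip_force": 40}}

```text
time_s: 1.83
tool_pos: [506.8, -322.7, 201.3]
ee_rot: [3.117, 0.392, 0.001]
wrist_force: [0.9, -1.4, -0.4]
width: 1.0
grasp_force: 0.0
```

Emit:
{"method": "nudge_tcp", "body": {"steps": [[1,[0,0,0],[0,0,0]],[1,[0,0,0],[0,0,0]],[1,[0,0,0],[0,0,0]]]}}

```text
time_s: 2.08
tool_pos: [505.2, -324.5, 201.3]
ee_rot: [3.117, 0.392, -0.001]
wrist_force: [-0.0, -0.1, -0.1]
width: 1.002
grasp_force: 0.0
```

```bash
python3 - <<'E'
from h import *
c=cam("wrist"); im,d=arm.snapshot("wrist"); save("w1",im); np.savez("w1.npz",d=d,T=c["T"])
P=lambda uv,z:onplane(c,uv,z)[0].round(1)
for q,z in [("blade",12),("blade_tip",12),("rest",0)]:
    for m in arm.mark_of(q,"wrist")[:3]: print(q,np.round(m["uv"]),P(m["uv"],z),round(m["confidence"],2))
for m in arm.cut_out("blade","wrist")[:2]:
    X=cloud(c,d,m["region"]); print(m["extent"],m["confidence"],len(X))
    for lo,hi in [(13,30),(45,75)]:
        x=X[(X[:,2]>lo)&(X[:,2]<hi)]
        if len(x)>20: r=cv2.minAreaRect(x[:,:2].astype(np.float32)); print(lo,len(x),np.median(x[:,2]),r)
E
```

```text
blade [167. 258.] [ 366.7 -177.9   12. ] 0.74
blade [320. 173.] [ 504.7 -321.9   12. ] 0.63
blade_tip [319.  59.] [ 612.  -293.7   12. ] 0.93
blade_tip [113. 318.] [ 269.8 -122.3   12. ] 0.72
rest [313. 131.] [ 543.6 -304.2    0. ] 0.98
[106.8, 237.6, 185.6, 318.7] 0.98 2255
13 151 21.867005250823865 ((362.5420227050781, -180.326171875), (14.495735168457031, 36.41216278076172), 87.53600311279297)
45 607 49.6836949981228 ((358.1799011230469, -171.4022979736328), (16.381912231445312, 44.402950286865234), 60.64604568481445)
[304.6, 54.1, 333.4, 208.9] 0.7 4030
13 3121 17.829603472460178 ((545.6517333984375, -308.64813232421875), (140.97122192382812, 27.720178604125977), 12.93281078338623)
45 866 61.64263151732629 ((503.2979736328125, -318.5007629394531), (43.602783203125, 15.490793228149414), 13.973592758178711)
```

View pics/w1.png

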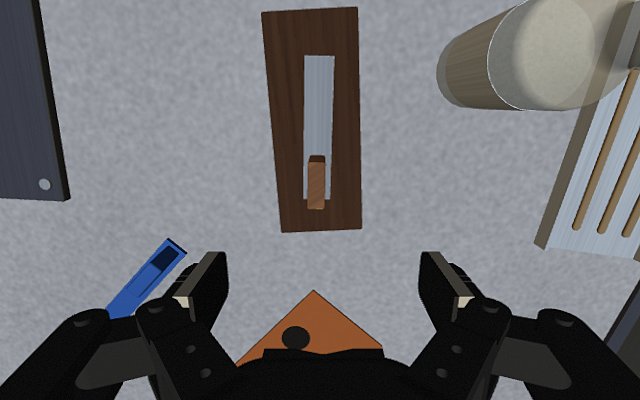

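The wrist view shows the steel blade on the board, grip at (316,183), tip at (319,57). Next I look at the press the same way.

To row units: -332 mm / 500 = -0.664, 122 mm / 500 = 0.244.

Emit:
{"method": "nudge_tcp", "body": {"steps": [[1,[0.244,-0.664,-0.08],[0,0,0]],[1,[0.244,-0.664,-0.08],[0,0,0]],[1,[0.244,-0.664,-0.08],[0,0,0]],[1,[0.244,-0.664,-0.08],[0,0,0]],[1,[0.244,-0.664,-0.08],[0,0,0]],[1,[0.244,-0.664,-0.08],[0,0,0]],[1,[0.244,-0.664,-0.08],[0,0,0]],[1,[0.244,-0.664,-0.08],[0,0,0]],[1,[0.244,-0.664,-0.08],[0,0,0]],[1,[0.244,-0.664,-0.08],[0,0,0]]], "grip_force": 40}}

```text
time_s: 3.17
tool_pos: [541.9, 30.6, 242.4]
ee_rot: [-3.115, -0.397, -0.003]
wrist_force: [-0.1, 0.1, 0.0]
width: 1.003
grasp_force: 0.0
```

Emit:
{"method": "nudge_tcp", "body": {"steps": [[1,[0,0,0],[0,0,0]],[1,[0,0,0],[0,0,0]]]}}

```text
time_s: 3.33
tool_pos: [541.3, 26.4, 241.3]
ee_rot: [3.117, 0.39, -0.0]
wrist_force: [0.4, 0.4, -1.1]
width: 1.001
grasp_force: 0.0
```

```bash
python3 - <<'E'
from h import *
c=cam("wrist"); im,d=arm.snapshot("wrist"); save("w2",im); np.savez("w2.npz",d=d,T=c["T"])
P=lambda uv,z:onplane(c,uv,z)[0].round(1)
for q,z in [("press_axis",12),("lever_post",194),("press",0)]:
    for m in arm.mark_of(q,"wrist")[:2]: print(q,np.round(m["uv"]),P(m["uv"],z),round(m["confidence"],2))
for m in arm.cut_out("press","wrist")[:1]:
    X=cloud(c,d,m["region"]); print(m["extent"],m["confidence"],len(X))
    for lo,hi in [(8,16),(98,112),(115,134),(134,150),(185,200)]:
        x=X[(X[:,2]>lo)&(X[:,2]<hi)]
        if len(x)>20: r=cv2.minAreaRect(x[:,:2].astype(np.float32)); print(lo,len(x),np.median(x[:,2]),r)
E
```

```text
lever_post [96. 81.] [590.7 169.6 194. ] 0.69
press [326. 112.] [601.9  37.5   0. ] 0.62
[83.1, 52.5, 402.7, 279.2] 0.69 30220
8 14302 12.779588500054189 ((526.600830078125, 24.465980529785156), (269.53240966796875, 119.14710998535156), 11.145936012268066)
98 2066 105.58817188233434 ((600.0443725585938, 38.90458297729492), (41.44342803955078, 130.80538940429688), 11.172053337097168)
115 2489 115.60620953571902 ((588.519775390625, 80.17166137695312), (77.7644271850586, 162.94422912597656), 16.09516716003418)
134 5914 138.06286422811274 ((594.422119140625, 100.02018737792969), (31.11629867553711, 152.3519744873047), 5.516695976257324)
185 1005 194.14312963966944 ((591.505859375, 168.28073120117188), (17.738327026367188, 17.04759979248047), 84.72251892089844)
```

View pics/w2.png

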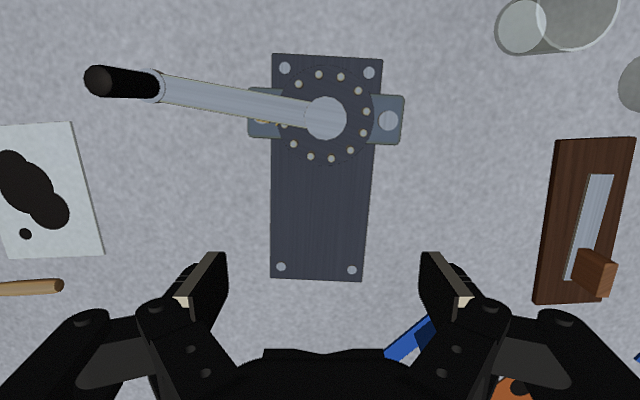

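The press shows cleanly, with its hub at (326,118) and the post at (97,81). From depth the axis is (600.1, 39.0), yaw 0.195, and the lever angle is about 0.5. Next I go back for the blade.

To row units: 325 mm / 500 = 0.65, -123 mm / 500 = -0.246, 0.02 rad / 2 = 0.01.

Emit:
{"method": "nudge_tcp", "body": {"steps": [[1,[-0.246,0.65,0.24],[0,0,0.01]],[1,[-0.246,0.65,0.24],[0,0,0.01]],[1,[-0.246,0.65,0.24],[0,0,0.01]],[1,[-0.246,0.65,0.24],[0,0,0.01]],[1,[-0.246,0.65,0.24],[0,0,0.01]],[1,[-0.246,0.65,0.24],[0,0,0.01]],[1,[-0.246,0.65,0.24],[0,0,0.01]],[1,[-0.246,0.65,0.24],[0,0,0.01]],[1,[-0.246,0.65,0.24],[0,0,0.01]],[1,[-0.246,0.65,0.24],[0,0,0.01]]]}}

```text
time_s: 4.42
tool_pos: [500.6, -323.8, 118.8]
ee_rot: [3.121, 0.349, -0.004]
wrist_force: [-0.1, 0.9, 0.1]
width: 1.001
grasp_force: 0.0
```

Emit:
{"method": "nudge_tcp", "body": {"steps": [[1,[0,0,0],[0,0,0]],[1,[0,0,0],[0,0,0]]]}}

```text
time_s: 4.58
tool_pos: [502.1, -318.0, 121.2]
ee_rot: [-3.12, -0.358, 0.001]
wrist_force: [-0.0, 0.2, -0.6]
width: 1.002
grasp_force: 0.0
```

```bash
python3 - <<'E'
from h import *
c=cam("wrist"); im,d=arm.snapshot("wrist"); s=arm.sense(); print(s["ee_rot"],s["tool_pos"])
for m in arm.cut_out("blade","wrist")[:3]:
    X=cloud(c,d,m["region"]); print(m["extent"],m["confidence"],len(X))
    for lo,hi in [(15,30),(45,75)]:
        x=X[(X[:,2]>lo)&(X[:,2]<hi)]
        if len(x)>20: r=cv2.minAreaRect(x[:,:2].astype(np.float32)); print(lo,len(x),np.median(x[:,2]),r)
M=R.from_rotvec(s["ee_rot"]).as_matrix()
print((np.array([502.3,-318.6,34])-s["tool_pos"])@M)
E
```

```text
[-3.12037331e+00 -3.60195978e-01 -1.48164538e-04] [ 502.5038039  -317.43023187  121.56618906]
[306.1, 35.8, 344.5, 245.6] 0.85 7440
15 5617 17.837056386991208 ((546.8367919921875, -308.67266845703125), (139.5860595703125, 27.89127540588379), 12.635611534118652)
45 1606 61.58831105748537 ((503.10845947265625, -318.55816650390625), (44.28816223144531, 15.736077308654785), 13.074989318847656)
[108.0, 276.8, 162.0, 318.1] 0.77 1129
15 233 22.804265824705936 ((377.0423583984375, -181.5491943359375), (16.67256736755371, 3.6450891494750977), 62.991180419921875)
45 68 47.68802040674328 ((378.4220275878906, -179.128173828125), (7.313129425048828, 6.631107807159424), 28.063980102539062)
[-0.47816868  1.13501111 87.56557808]
```

To row units: 87.5 mm / 500 = 0.175, 80 mm / 500 = 0.16.

Emit:
{"method": "nudge_tcp", "body": {"steps": [[1,[0.001,0.002,0.06],[0,0,0]],[1,[0.001,0.002,0.12],[0,0,0]],[1,[0.001,0.002,0.16],[0,0,0]],[1,[0.001,0.002,0.175],[0,0,0]],[1,[0.001,0.002,0.175],[0,0,0]],[1,[0.001,0.002,0.175],[0,0,0]]]}}

```text
time_s: 5.18
tool_pos: [503.9, -318.3, 34.6]
ee_rot: [3.12, 0.362, 0.001]
wrist_force: [0.1, 0.9, 0.0]
width: 0.996
grasp_force: 0.0
```

Emit:
{"method": "nudge_tcp", "body": {"steps": [[0,[0,0,0],[0,0,0]],[0,[0,0,0],[0,0,0]],[0,[0,0,0],[0,0,0]],[0,[0,0,0],[0,0,0]],[0,[0,0,0],[0,0,0]],[0,[0,0,0],[0,0,0]],[0,[0,0,0],[0,0,0]]], "grip_force": 60}}

```text
time_s: 5.77
tool_pos: [503.6, -319.1, 34.4]
ee_rot: [3.12, 0.36, 0.001]
wrist_force: [-0.4, 0.6, 3.1]
width: 0.176
grasp_force: 59.4
```

To row units: -332 mm / 500 = -0.664, -80 mm / 500 = -0.16, 0.03 rad / 2 = 0.015.

Emit:
{"method": "nudge_tcp", "body": {"steps": [[0,[0,0,-0.06],[0,0,0]],[0,[0.006,-0.08,-0.1],[0,0,0.015]],[0,[0.01,-0.16,-0.1],[0,0,0.015]],[0,[0.042,-0.664,-0.1],[0,0,0.015]],[0,[0.042,-0.664,-0.1],[0,0,0.015]],[0,[0.042,-0.664,-0.1],[0,0,0.015]],[0,[0.042,-0.664,-0.1],[0,0,0.015]],[0,[0.042,-0.664,-0.1],[0,0,0.015]],[0,[0.042,-0.664,-0.1],[0,0,0.015]],[0,[0.042,-0.664,-0.1],[0,0,0.015]]]}}

```text
time_s: 6.6
tool_pos: [444.1, 15.0, 82.7]
ee_rot: [-3.12, -0.324, 0.007]
wrist_force: [-0.4, -0.6, -2.4]
width: 0.179
grasp_force: 59.7
```

Emit:
{"method": "nudge_tcp", "body": {"steps": [[0,[0,0,0],[0,0,0]],[0,[0,0,0],[0,0,0]],[0,[0,0,0],[0,0,0]]]}}

```text
time_s: 6.85
tool_pos: [448.6, 8.3, 83.8]
ee_rot: [3.125, 0.312, 0.0]
wrist_force: [0.8, 0.3, -2.3]
width: 0.176
grasp_force: 59.7
```

```bash
cat > look.py <<'E'
from h import *
import sys
c=cam("wrist"); im,d=arm.snapshot("wrist"); s=arm.sense()
if len(sys.argv)>1: save(sys.argv[1],im)
A=np.array([600.1,38.95]); y=0.1948; B=np.array([[np.cos(y),np.sin(y)],[-np.sin(y),np.cos(y)]])
M=R.from_rotvec(s["ee_rot"]).as_matrix(); t=s["tool_pos"]
print("tcp press",(B@(t[:2]-A)).round(2),"z",round(t[2],2),"yaw",round(np.arctan2(M[1,0],M[0,0])-y,4),"tilt",M[:,2].round(4),"F",np.round(s["wrist_force"],1))
for q in ["blade"]:
  for m in arm.cut_out(q,"wrist")[:2]:
    X=cloud(c,d,m["region"]); X[:,:2]=(X[:,:2]-A)@B.T
    tt=B@(t[:2]-A); X=X[np.hypot(*(X[:,:2]-tt).T)<150]
    X=X[X[:,2]<t[2]-8]
    if len(X)<100: continue
    r=cv2.minAreaRect(X[:,:2].astype(np.float32)); co=np.linalg.lstsq(np.c_[X[:,:2]-tt,np.ones(len(X))],X[:,2],rcond=None)[0]
    print(m["extent"],m["confidence"],len(X),"med z",np.median(X[:,2]).round(2),np.round(r[0],2),np.round(r[1],1),round(r[2],2),"max x",np.percentile(X[:,0],99.8).round(1),"plane",co.round(4))
E
python3 look.py w3
```

```text
tcp press [-154.56   -1.04] z 83.8 yaw 0.0031 tilt [ 3.e-04 -5.e-04 -1.e+00] F [ 0.1 -0.7 -2.3]
[293.7, 1.0, 357.4, 330.8] 0.83 12680 med z 67.17 [-147.62   -0.76] [233.5  38.7] 0.28 max x -40.5 plane [4.90000e-03 1.11000e-02 6.59121e+01]
```

View pics/w3.png

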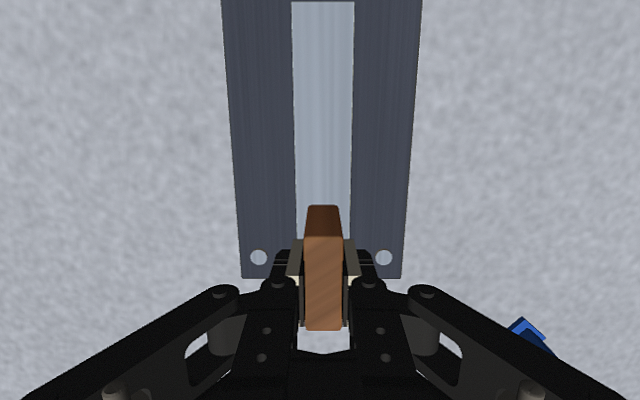

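The blade is held straight over the press base: tip at (323,1), just off the picture top, centred between the plate edges. Next I lower it.

To row units: 49 mm / 500 = 0.098, 48.5 mm / 500 = 0.097, 0.003 rad / 2 = 0.0015.

Emit:
{"method": "nudge_tcp", "body": {"steps": [[0,[0,-0.002,0.04],[0,0,0.0015]],[0,[0,-0.002,0.072],[0,0,0.0015]],[0,[0,-0.002,0.086],[0,0,0.0015]],[0,[0,-0.002,0.092],[0,0,0.0015]],[0,[0,-0.002,0.095],[0,0,0.0015]],[0,[0,-0.002,0.097],[0,0,0.0015]],[0,[0,-0.002,0.098],[0,0,0.0015]],[0,[0,-0.002,0.098],[0,0,0.0015]]]}}

```text
time_s: 7.62
tool_pos: [448.6, 10.1, 35.4]
ee_rot: [3.126, 0.308, 0.002]
wrist_force: [-0.5, -0.4, -2.4]
width: 0.178
grasp_force: 59.7
```

```bash
python3 look.py
```

```text
tcp press [-154.21    1.05] z 35.42 yaw 0.002 tilt [ 1.3e-03 -2.0e-04 -1.0e+00] F [ 0.7  0.4 -1.9]
[292.4, 0.0, 353.7, 331.2] 0.67 12311 med z 18.89 [-132.07    0.99] [ 29.2 187.9] 89.37 max x -40.3 plane [-2.30000e-03  3.00000e-03  1.90915e+01]
```

To row units: 1 mm / 500 = 0.002, 0.8 mm / 500 = 0.0016.

Emit:
{"method": "nudge_tcp", "body": {"steps": [[0,[0,0.002,0.001],[0,0,0]],[0,[0,0.002,0.0016],[0,0,0]],[0,[0,0.002,0.002],[0,0,0]],[0,[0,0.002,0.002],[0,0,0]]]}}

```text
time_s: 8.05
tool_pos: [448.5, 9.1, 34.3]
ee_rot: [3.126, 0.309, 0.001]
wrist_force: [-1.5, 0.1, 2.9]
width: 0.174
grasp_force: 60.5
```

To row units: 0.5 mm / 500 = 0.001, 0.3 mm / 500 = 0.0006.

Emit:
{"method": "nudge_tcp", "body": {"steps": [[0,[0,0,0.0006],[0,0,0]],[0,[0,0,0.001],[0,0,0]],[0,[0,0,0.001],[0,0,0]]]}}

```text
time_s: 8.3
tool_pos: [448.5, 9.2, 34.3]
ee_rot: [3.126, 0.309, 0.001]
wrist_force: [-3.0, -0.8, 7.9]
width: 0.175
grasp_force: 61.3
```

```bash
python3 look.py
```

```text
tcp press [-1.5451e+02  1.2000e-01] z 34.31 yaw 0.0021 tilt [ 6.e-04 -3.e-04 -1.e+00] F [-2.7  0.   8.3]
[293.6, 1.8, 354.8, 330.9] 0.78 12406 med z 17.86 [-96.85  -0.18] [112.8  28.8] 0.13 max x -40.8 plane [-1.70000e-03  2.00000e-03  1.80215e+01]
```

Flat on the base. I slide it in with light contact.

Emit:
{"method": "nudge_tcp", "body": {"steps": [[0,[0.016,0,-0.0008],[0,0,0]],[0,[0.032,0,-0.0008],[0,0,0]],[0,[0.048,0,-0.0008],[0,0,0]],[0,[0.064,0,-0.0008],[0,0,0]],[0,[0.08,0,-0.0008],[0,0,0]],[0,[0.092,0,-0.0008],[0,0,0]],[0,[0.102,0,-0.0008],[0,0,0]],[0,[0.108,0,-0.0008],[0,0,0]],[0,[0.108,0,-0.0008],[0,0,0]],[0,[0.108,0,-0.0008],[0,0,0]]]}}

```text
time_s: 9.23
tool_pos: [501.2, 19.6, 34.3]
ee_rot: [3.126, 0.308, -0.0]
wrist_force: [-3.0, 0.0, 5.1]
width: 0.176
grasp_force: 60.8
```

```bash
python3 look.py
```

```text
tcp press [-100.73    0.15] z 34.31 yaw 0.002 tilt [ 1.e-04 -7.e-04 -1.e+00] F [-2.7  0.1  5. ]
[297.2, 153.2, 350.6, 334.0] 0.68 3476 med z 17.84 [-1.082e+02  5.000e-02] [108.7  29. ] 0.5 max x -54.0 plane [ 9.40000e-03 -6.20000e-03  1.76726e+01]
```

Emit:
{"method": "nudge_tcp", "body": {"steps": [[1,[0,0,0],[0,0,0]],[1,[0,0,0],[0,0,0]],[1,[0,0,0],[0,0,0]],[1,[0,0,0],[0,0,0]],[1,[0,0,0],[0,0,0]],[1,[0,0,0],[0,0,0]],[1,[0,0,0],[0,0,0]]], "grip_force": 30}}

```text
time_s: 9.92
tool_pos: [501.1, 19.8, 33.7]
ee_rot: [-3.126, -0.309, 0.0]
wrist_force: [0.0, -0.7, -0.7]
width: 0.999
grasp_force: 0.0
```

Emit:
{"method": "nudge_tcp", "body": {"steps": [[1,[0,0,-0.04],[0,0,0]],[1,[0,0,-0.12],[0,0,0]],[1,[0,0,-0.38],[0,0,0]],[1,[0,0,-0.38],[0,0,0]],[1,[0,0,-0.38],[0,0,0]],[1,[0,0,-0.38],[0,0,0]],[1,[0,0,-0.38],[0,0,0]]]}}

```text
time_s: 10.5
tool_pos: [504.1, 19.6, 227.9]
ee_rot: [3.125, 0.308, 0.014]
wrist_force: [-0.2, -0.1, -1.3]
width: 0.998
grasp_force: 0.0
```

```bash
python3 look.py w4; python3 -c "
from h import *
print(arm.sense()['q'])"
```

```text
tcp press [-9.986e+01  9.000e-02] z 225.03 yaw 0.002 tilt [ 3.4e-03 -3.0e-04 -1.0e+00] F [ 0.4 -0.5 -0.6]
[309.4, 120.9, 337.3, 206.1] 0.73 1985 med z 18.46 [-84.05   0.25] [27.7 90.7] 89.55 max x -39.4 plane [-0.5072 -0.1634 43.124 ]
[-8.94840413e-02  6.16998511e-02 -3.00900952e-01  1.20877523e+00
  1.61850573e-05  2.85531948e+00]
```

View pics/w4.png

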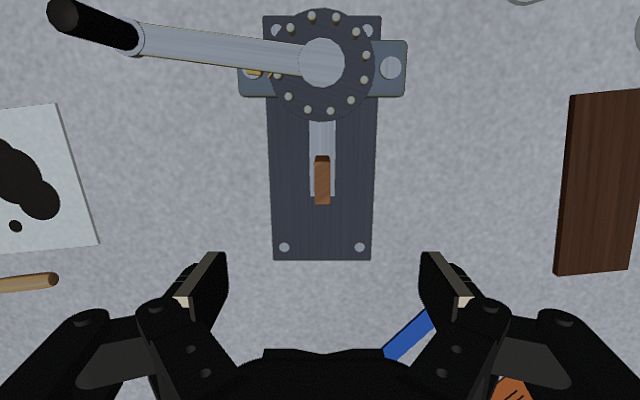

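The blade lies in the press, its strip vanishing under the wheel at (322,120) with the grip at (322,180). Now I go to the lever post with a quarter turn of the gripper.

To row units: -128.5 mm / 500 = -0.257, 116.5 mm / 500 = 0.233, -1.57 rad / 2 = -0.785.

Emit:
{"method": "nudge_tcp", "body": {"steps": [[1,[0.233,-0.257,0],[0,0,-0.785]],[1,[0.233,-0.257,0],[0,0,-0.785]],[1,[0.233,-0.257,0],[0,0,-0.785]],[1,[0.233,-0.257,0],[0,0,-0.785]],[1,[0.233,-0.257,0],[0,0,-0.785]],[1,[0.233,-0.257,0],[0,0,-0.785]],[1,[0.233,-0.257,0],[0,0,-0.785]],[1,[0.233,-0.257,0],[0,0,-0.785]],[1,[0.233,-0.257,0],[0,0,-0.785]],[1,[0.233,-0.257,0],[0,0,-0.785]]]}}

```text
time_s: 11.43
tool_pos: [588.2, 168.4, 219.9]
ee_rot: [-2.346, -2.085, 0.009]
wrist_force: [0.0, 0.4, 0.0]
width: 1.001
grasp_force: 0.0
```

Emit:
{"method": "nudge_tcp", "body": {"steps": [[1,[0,0,0],[0,0,-0.06]],[1,[0,0,0],[0,0,-0.12]],[1,[0,0,0],[0,0,-0.16]],[1,[0,0,0],[0,0,-0.16]],[1,[0,0,0],[0,0,-0.16]]]}}

```text
time_s: 11.85
tool_pos: [588.7, 168.3, 220.9]
ee_rot: [-1.994, -2.423, 0.006]
wrist_force: [0.0, 0.2, 0.2]
width: 0.999
grasp_force: 0.0
```

```bash
cat > st.py <<'E'
from h import *
s=arm.sense()
A=np.array([600.1,38.95]); y=0.1948; B=np.array([[np.cos(y),np.sin(y)],[-np.sin(y),np.cos(y)]])
M=R.from_rotvec(s["ee_rot"]).as_matrix(); t=s["tool_pos"]; p=B@(t[:2]-A); f=B@s["wrist_force"][:2]
print("tcp press",p.round(2),"z",round(t[2],2),"yaw",round(np.arctan2(M[1,0],M[0,0])-y,4),"q_lever~",round(np.arctan2(p[0],p[1])+.375,3),"r",np.hypot(*p).round(1),"Fpress",f.round(1),round(s["wrist_force"][2],1))
for q in [0,.1,.2,.3,.4,.5,.6,.7,.76]:
    g=np.array([np.sin(q-.375),np.cos(q-.375)])*130
    d=np.r_[B.T@(g-p),0]@M; print(q,d[:2].round(1),end=" ")
E
python3 st.py
```

```text
tcp press [ 13.84 129.12] z 220.92 yaw 1.5698 q_lever~ 0.482 r 129.9 Fpress [0.  0.2] 0.2
0 [ -8.2 -61.4] 0.1 [ -4.1 -49.1] 0.2 [ -1.1 -36.5] 0.3 [  0.5 -23.6] 0.4 [  0.8 -10.6] 0.5 [-0.1  2.4] 0.6 [-2.4 15.2] 0.7 [-5.9 27.7] 0.76 [-8.6 35. ]
```

To row units: 69 mm / 500 = 0.138, 2.8 mm / 500 = 0.0056.

Emit:
{"method": "nudge_tcp", "body": {"steps": [[1,[-0.001,0.0056,0.06],[0,0,0]],[1,[-0.001,0.0056,0.11],[0,0,0]],[1,[-0.001,0.0056,0.138],[0,0,0]],[1,[-0.001,0.0056,0.138],[0,0,0]],[1,[-0.001,0.0056,0.138],[0,0,0]]]}}

```text
time_s: 12.27
tool_pos: [591.6, 168.4, 152.9]
ee_rot: [-1.993, -2.425, 0.005]
wrist_force: [0.1, 0.5, -0.1]
width: 0.996
grasp_force: 0.0
```

Emit:
{"method": "nudge_tcp", "body": {"steps": [[0,[0,0,0],[0,0,0]],[0,[0,0,0],[0,0,0]],[0,[0,0,0],[0,0,0]],[0,[0,0,0],[0,0,0]],[0,[0,0,0],[0,0,0]],[0,[0,0,0],[0,0,0]],[0,[0,0,0],[0,0,0]]], "grip_force": 25}}

```text
time_s: 12.85
tool_pos: [593.4, 168.7, 155.5]
ee_rot: [1.993, 2.428, 0.001]
wrist_force: [-1.2, 0.5, 2.0]
width: 0.204
grasp_force: 25.1
```

```bash
python3 st.py
```

```text
tcp press [ 18.54 128.6 ] z 155.46 yaw 1.5719 q_lever~ 0.518 r 129.9 Fpress [-1.   0.7] 2.0
0 [ -7.6 -66.2] 0.1 [ -3.4 -53.8] 0.2 [ -0.5 -41.2] 0.3 [  1.1 -28.3] 0.4 [  1.4 -15.3] 0.5 [ 0.4 -2.3] 0.6 [-1.9 10.5] 0.7 [-5.4 23. ] 0.76 [-8.2 30.3]
```

To row units: -66 mm / 500 = -0.132, -61 mm / 500 = -0.122.

Emit:
{"method": "nudge_tcp", "body": {"steps": [[0,[0.002,-0.016,0],[0,0,0]],[0,[0.0028,-0.03,0],[0,0,0]],[0,[0.0028,-0.044,0],[0,0,0]],[0,[0.002,-0.056,0],[0,0,0]],[0,[0.001,-0.07,0],[0,0,0]],[0,[-0.001,-0.082,0],[0,0,0]],[0,[-0.004,-0.096,0],[0,0,0]],[0,[-0.007,-0.108,0],[0,0,0]],[0,[-0.011,-0.122,0],[0,0,0]],[0,[-0.015,-0.132,0],[0,0,0]]]}}

```text
time_s: 13.68
tool_pos: [530.1, 148.4, 155.3]
ee_rot: [1.993, 2.427, 0.004]
wrist_force: [14.5, 10.9, -5.7]
width: 0.201
grasp_force: 24.9
```

Emit:
{"method": "nudge_tcp", "body": {"steps": [[0,[0,-0.002,0],[0,0,0]],[0,[0,-0.002,0],[0,0,0]],[0,[0,-0.002,0],[0,0,0]]]}}

```text
time_s: 13.93
tool_pos: [530.2, 148.5, 155.2]
ee_rot: [1.993, 2.426, 0.006]
wrist_force: [5.9, 4.7, 1.7]
width: 0.207
grasp_force: 25.7
```

```bash
python3 st.py
```

```text
tcp press [-47.33 121.01] z 155.21 yaw 1.5713 q_lever~ 0.002 r 129.9 Fpress [6.7 3.5] 1.7
0 [-0.  -0.3] 0.1 [ 4.1 12. ] 0.2 [ 7.  24.7] 0.3 [ 8.6 37.6] 0.4 [ 8.9 50.6] 0.5 [ 7.9 63.5] 0.6 [ 5.7 76.3] 0.7 [ 2.1 88.8] 0.76 [-0.6 96.2]
```

At the near stop. Stroke 1 forward.

To row units: 64 mm / 500 = 0.128, 58 mm / 500 = 0.116.

Emit:
{"method": "nudge_tcp", "body": {"steps": [[0,[0.005,0.014,0],[0,0,0]],[0,[0.009,0.026,0],[0,0,0]],[0,[0.012,0.04,0],[0,0,0]],[0,[0.0144,0.052,0],[0,0,0]],[0,[0.016,0.066,0],[0,0,0]],[0,[0.0174,0.078,0],[0,0,0]],[0,[0.018,0.09,0],[0,0,0]],[0,[0.018,0.102,0],[0,0,0]],[0,[0.0174,0.116,0],[0,0,0]],[0,[0.016,0.128,0],[0,0,0]]]}}

```text
time_s: 14.77
tool_pos: [587.0, 169.1, 154.6]
ee_rot: [-1.991, -2.423, 0.004]
wrist_force: [-5.1, 5.7, 7.7]
width: 0.205
grasp_force: 26.5
```

```bash
python3 st.py|head -1
```

```text
tcp press [ 12.29 130.2 ] z 154.63 yaw 1.571 q_lever~ 0.469 r 130.8 Fpress [-3.9  6.6] 7.7
```

Emit:
{"method": "nudge_tcp", "body": {"steps": [[0,[-0.002,0.014,0],[0,0,0]],[0,[-0.0046,0.026,0],[0,0,0]],[0,[-0.008,0.038,0],[0,0,0]],[0,[-0.012,0.05,0],[0,0,0]],[0,[-0.015,0.06,0],[0,0,0]],[0,[-0.017,0.066,0],[0,0,0]],[0,[-0.017,0.066,0],[0,0,0]],[0,[-0.017,0.066,0],[0,0,0]]]}}

```text
time_s: 15.43
tool_pos: [622.0, 166.4, 154.5]
ee_rot: [-1.993, -2.424, 0.004]
wrist_force: [-1.7, 2.7, 5.9]
width: 0.202
grasp_force: 26.0
```

```bash
python3 st.py
```

```text
tcp press [ 46.18 120.82] z 154.48 yaw 1.5705 q_lever~ 0.74 r 129.3 Fpress [-1.1  2.9] 5.9
0 [  0.1 -93.8] 0.1 [  4.3 -81.5] 0.2 [  7.2 -68.8] 0.3 [  8.8 -55.9] 0.4 [  9.1 -42.9] 0.5 [  8.2 -30. ] 0.6 [  5.9 -17.2] 0.7 [ 2.4 -4.7] 0.76 [-0.3  2.6]
```

To row units: 2.5 mm / 500 = 0.005, 1.5 mm / 500 = 0.003.

Emit:
{"method": "nudge_tcp", "body": {"steps": [[0,[-0.001,0.003,0],[0,0,0]],[0,[-0.002,0.005,0],[0,0,0]],[0,[-0.002,0.005,0],[0,0,0]]]}}

```text
time_s: 15.68
tool_pos: [623.8, 166.0, 154.5]
ee_rot: [-1.992, -2.424, 0.005]
wrist_force: [-2.9, 3.2, 6.2]
width: 0.198
grasp_force: 26.3
```

```bash
python3 st.py
```

```text
tcp press [ 47.86 120.03] z 154.45 yaw 1.5709 q_lever~ 0.754 r 129.2 Fpress [-2.3  3.8] 6.2
0 [  0.9 -95.5] 0.1 [  5.1 -83.2] 0.2 [  8.  -70.5] 0.3 [  9.6 -57.6] 0.4 [  9.9 -44.6] 0.5 [  9.  -31.7] 0.6 [  6.7 -18.9] 0.7 [ 3.2 -6.4] 0.76 [0.5 1. ]
```

To row units: 2 mm / 500 = 0.004, 1 mm / 500 = 0.002.

Emit:
{"method": "nudge_tcp", "body": {"steps": [[0,[0,0.002,0],[0,0,0]],[0,[0,0.004,0],[0,0,0]],[0,[0,0.004,0],[0,0,0]]]}}

```text
time_s: 15.93
tool_pos: [623.8, 166.0, 154.4]
ee_rot: [-1.99, -2.422, 0.01]
wrist_force: [-8.5, 2.0, 10.3]
width: 0.202
grasp_force: 27.3
```

```bash
python3 st.py
```

```text
tcp press [ 47.83 120.03] z 154.44 yaw 1.571 q_lever~ 0.754 r 129.2 Fpress [-7.9  3.6] 10.3
0 [  1.  -95.4] 0.1 [  5.1 -83.1] 0.2 [  8.  -70.5] 0.3 [  9.6 -57.6] 0.4 [  9.9 -44.6] 0.5 [  9.  -31.6] 0.6 [  6.7 -18.8] 0.7 [ 3.2 -6.3] 0.76 [0.4 1. ]
```

Far stop reached (stroke 1). I return idle, then do stroke 2.

To row units: -66 mm / 500 = -0.132, -60 mm / 500 = -0.12.

Emit:
{"method": "nudge_tcp", "body": {"steps": [[0,[0.006,-0.018,0],[0,0,0]],[0,[0.01,-0.03,0],[0,0,0]],[0,[0.014,-0.042,0],[0,0,0]],[0,[0.0166,-0.054,0],[0,0,0]],[0,[0.0184,-0.068,0],[0,0,0]],[0,[0.0196,-0.08,0],[0,0,0]],[0,[0.02,-0.094,0],[0,0,0]],[0,[0.02,-0.106,0],[0,0,0]],[0,[0.0194,-0.12,0],[0,0,0]],[0,[0.018,-0.132,0],[0,0,0]]]}}

```text
time_s: 16.77
tool_pos: [561.0, 162.5, 154.5]
ee_rot: [-1.992, -2.428, 0.001]
wrist_force: [2.3, 2.3, 0.7]
width: 0.204
grasp_force: 25.4
```

Emit:
{"method": "nudge_tcp", "body": {"steps": [[0,[-0.002,-0.012,0],[0,0,0]],[0,[-0.005,-0.024,0],[0,0,0]],[0,[-0.008,-0.036,0],[0,0,0]],[0,[-0.012,-0.048,0],[0,0,0]],[0,[-0.016,-0.06,0],[0,0,0]],[0,[-0.018,-0.065,0],[0,0,0]],[0,[-0.018,-0.065,0],[0,0,0]],[0,[-0.018,-0.065,0],[0,0,0]]]}}

```text
time_s: 17.43
tool_pos: [531.0, 146.9, 154.4]
ee_rot: [-1.994, -2.427, 0.003]
wrist_force: [-0.7, 2.0, 0.9]
width: 0.206
grasp_force: 25.5
```

```bash
python3 st.py
```

```text
tcp press [-46.92 119.28] z 154.45 yaw 1.5713 q_lever~ 0.0 r 128.2 Fpress [-0.3  2.1] 0.9
0 [ 1.7 -0.7] 0.1 [ 5.8 11.6] 0.2 [ 8.7 24.3] 0.3 [10.3 37.2] 0.4 [10.7 50.2] 0.5 [ 9.7 63.1] 0.6 [ 7.4 75.9] 0.7 [ 3.9 88.4] 0.76 [ 1.2 95.7]
```

To row units: 58 mm / 500 = 0.116, -1.5 mm / 500 = -0.003.

Emit:
{"method": "nudge_tcp", "body": {"steps": [[0,[0.001,-0.003,0],[0,0,0]],[0,[0.006,0.014,0],[0,0,0]],[0,[0.012,0.026,0],[0,0,0]],[0,[0.0156,0.04,0],[0,0,0]],[0,[0.018,0.052,0],[0,0,0]],[0,[0.0196,0.066,0],[0,0,0]],[0,[0.0208,0.078,0],[0,0,0]],[0,[0.0214,0.09,0],[0,0,0]],[0,[0.0214,0.102,0],[0,0,0]],[0,[0.0206,0.116,0],[0,0,0]]]}}

```text
time_s: 18.27
tool_pos: [586.2, 170.1, 154.4]
ee_rot: [-1.99, -2.426, -0.001]
wrist_force: [-5.9, 1.4, 3.0]
width: 0.201
grasp_force: 25.7
```

```bash
python3 st.py|head -1
```

```text
tcp press [ 11.74 131.4 ] z 154.44 yaw 1.5726 q_lever~ 0.464 r 131.9 Fpress [-5.5  2.5] 3.0
```

Emit:
{"method": "nudge_tcp", "body": {"steps": [[0,[-0.001,0.012,0],[0,0,0]],[0,[-0.003,0.024,0],[0,0,0]],[0,[-0.006,0.036,0],[0,0,0]],[0,[-0.0092,0.048,0],[0,0,0]],[0,[-0.0128,0.06,0],[0,0,0]],[0,[-0.0164,0.07,0],[0,0,0]],[0,[-0.019,0.077,0],[0,0,0]],[0,[-0.02,0.081,0],[0,0,0]],[0,[-0.02,0.081,0],[0,0,0]]]}}

```text
time_s: 19.02
tool_pos: [623.1, 169.8, 154.3]
ee_rot: [-1.982, -2.42, 0.005]
wrist_force: [-16.1, 5.0, 10.3]
width: 0.2
grasp_force: 28.0
```

```bash
python3 st.py
```

```text
tcp press [ 47.91 123.93] z 154.25 yaw 1.5743 q_lever~ 0.744 r 132.9 Fpress [-14.8   8. ] 10.3
0 [ -2.6 -95.5] 0.1 [  1.5 -83.2] 0.2 [  4.3 -70.5] 0.3 [  5.9 -57.6] 0.4 [  6.2 -44.6] 0.5 [  5.2 -31.7] 0.6 [  2.9 -18.9] 0.7 [-0.7 -6.4] 0.76 [-3.4  0.9]
```

Stroke 2 is full, against the stop. I release the post and go back to the blade to test the drag.

To row units: -70 mm / 500 = -0.14, -1.5 mm / 500 = -0.003.

Emit:
{"method": "nudge_tcp", "body": {"steps": [[1,[-0.006,-0.003,0],[0,0,0]],[1,[-0.006,-0.003,0],[0,0,0]],[1,[-0.006,-0.003,0],[0,0,0]],[1,[-0.006,-0.003,0],[0,0,0]],[1,[-0.006,-0.003,0],[0,0,0]],[1,[-0.006,-0.003,0],[0,0,0]],[1,[-0.006,-0.003,-0.06],[0,0,0]],[1,[-0.006,-0.003,-0.13],[0,0,0]],[1,[-0.006,-0.003,-0.14],[0,0,0]]]}}

```text
time_s: 19.77
tool_pos: [631.3, 164.1, 231.2]
ee_rot: [1.989, 2.423, 0.012]
wrist_force: [1.4, 0.6, 1.8]
width: 0.998
grasp_force: 0.0
```

Emit:
{"method": "nudge_tcp", "body": {"steps": [[1,[-0.24,-0.2972,0],[0,0,0.785]],[1,[-0.24,-0.2972,0],[0,0,0.785]],[1,[-0.24,-0.2972,0],[0,0,0.785]],[1,[-0.24,-0.2972,0],[0,0,0.785]],[1,[-0.24,-0.2972,0],[0,0,0.785]],[1,[-0.24,-0.2972,0],[0,0,0.785]],[1,[-0.24,-0.2972,0],[0,0,0.785]],[1,[-0.24,-0.2972,0],[0,0,0.785]],[1,[-0.24,-0.2972,0],[0,0,0.785]],[1,[-0.24,-0.2972,0],[0,0,0.785]]]}}

```text
time_s: 20.6
tool_pos: [505.7, 16.7, 225.1]
ee_rot: [3.04, 0.793, 0.002]
wrist_force: [0.6, 0.1, -0.1]
width: 1.003
grasp_force: 0.0
```

Emit:
{"method": "nudge_tcp", "body": {"steps": [[1,[0,0,0.06],[0,0,0.06]],[1,[0,0,0.12],[0,0,0.12]],[1,[0,0,0.18],[0,0,0.16]],[1,[0,0,0.18],[0,0,0.16]],[1,[0,0,0.18],[0,0,0.16]]]}}

```text
time_s: 21.02
tool_pos: [503.8, 17.1, 133.6]
ee_rot: [-3.125, -0.312, 0.006]
wrist_force: [0.1, 0.7, -0.3]
width: 0.999
grasp_force: 0.0
```

```bash
python3 st.py|head -1; python3 look.py
```

```text
tcp press [-98.69  -2.84] z 133.6 yaw 0.0041 q_lever~ -1.225 r 98.7 Fpress [0.2 0.7] -0.3
tcp press [-96.92  -3.35] z 135.36 yaw 0.004 tilt [ 2.e-04  1.e-04 -1.e+00] F [0.6 0.2 0.4]
[304.2, 126.1, 336.8, 241.4] 0.96 3587 med z 18.61 [-83.55   0.29] [28.3 89.8] 89.63 max x -45.4 plane [-0.5448  0.0948 42.4036]
```

To row units: 100 mm / 500 = 0.2, -3.8 mm / 500 = -0.0076, 0.003 rad / 2 = 0.0015.

Emit:
{"method": "nudge_tcp", "body": {"steps": [[1,[-0.0076,-0.0066,0.06],[0,0,0.0015]],[1,[-0.0076,-0.0066,0.12],[0,0,0.0015]],[1,[-0.0076,-0.0066,0.17],[0,0,0.0015]],[1,[-0.0076,-0.0066,0.192],[0,0,0.0015]],[1,[-0.0076,-0.0066,0.2],[0,0,0.0015]],[1,[-0.0076,-0.0066,0.2],[0,0,0.0015]],[1,[-0.0076,-0.0066,0.2],[0,0,0.0015]]]}}

```text
time_s: 21.7
tool_pos: [502.9, 19.3, 36.5]
ee_rot: [3.126, 0.304, 0.005]
wrist_force: [0.7, -1.0, -0.6]
width: 0.998
grasp_force: 0.0
```

```bash
python3 st.py|head -1
```

```text
tcp press [-99.17  -0.49] z 36.51 yaw -0.0007 q_lever~ -1.201 r 99.2 Fpress [ 0.5 -1.1] -0.6
```

Emit:
{"method": "nudge_tcp", "body": {"steps": [[0,[0,0,0],[0,0,0]],[0,[0,0,0],[0,0,0]],[0,[0,0,0],[0,0,0]],[0,[0,0,0],[0,0,0]],[0,[0,0,0],[0,0,0]],[0,[0,0,0],[0,0,0]],[0,[0,0,0],[0,0,0]]], "grip_force": 60}}

```text
time_s: 22.28
tool_pos: [501.0, 19.6, 35.1]
ee_rot: [-3.127, -0.305, -0.0]
wrist_force: [-1.1, 1.3, 4.3]
width: 0.172
grasp_force: 59.4
```

```bash
python3 st.py | head -1
```

```text
tcp press [-100.94    0.17] z 35.11 yaw -0.0005 q_lever~ -1.194 r 100.9 Fpress [-0.8  1.5] 4.3
```

The manual's scale: shifts go in shares of 0.5 m and turns go in shares of 2 rad. Converting my numbers, -2 mm / 500 = -0.004, -1 mm / 500 = -0.002.

Emit:
{"method": "nudge_tcp", "body": {"steps": [[0,[-0.002,0,0],[0,0,0]],[0,[-0.004,0,0],[0,0,0]]]}}

```text
time_s: 22.45
tool_pos: [501.1, 19.6, 35.1]
ee_rot: [-3.126, -0.305, -0.007]
wrist_force: [6.0, 3.1, -3.9]
width: 0.175
grasp_force: 58.4
```

```bash
python3 st.py | head -1
```

```text
tcp press [-100.92    0.17] z 35.12 yaw -0.0004 q_lever~ -1.194 r 100.9 Fpress [6.5 1.9] -3.9
```

Emit:
{"method": "nudge_tcp", "body": {"steps": [[0,[-0.002,0,0],[0,0,0]]]}}

```text
time_s: 22.53
tool_pos: [501.1, 19.5, 35.1]
ee_rot: [-3.125, -0.305, -0.01]
wrist_force: [7.7, 3.5, -7.0]
width: 0.174
grasp_force: 58.5
```

```bash
python3 st.py | head -1
```

```text
tcp press [-100.93    0.11] z 35.15 yaw -0.0004 q_lever~ -1.195 r 100.9 Fpress [8.3 2. ] -7.0
```

Emit:
{"method": "nudge_tcp", "body": {"steps": [[0,[-0.002,0,0],[0,0,0]]]}}

```text
time_s: 22.62
tool_pos: [500.9, 19.5, 35.1]
ee_rot: [-3.125, -0.305, -0.012]
wrist_force: [10.5, 3.4, -7.3]
width: 0.176
grasp_force: 58.5
```

```bash
python3 st.py | head -1
```

```text
tcp press [-1.0109e+02  7.0000e-02] z 35.14 yaw -0.0002 q_lever~ -1.195 r 101.1 Fpress [10.9  1.3] -7.3
```

The blade holds: 10.9 N at a 4 mm commanded pull, against 5 N at most when loose. So it drags after stroke 2 and I stop stroking. I draw it straight out.

To row units: -12 mm / 500 = -0.024, -7 mm / 500 = -0.014.

Emit:
{"method": "nudge_tcp", "body": {"steps": [[0,[-0.006,0,0.0006],[0,0,0]],[0,[-0.014,0,0.0006],[0,0,0]],[0,[-0.024,0,0.0006],[0,0,0]]]}}

```text
time_s: 22.87
tool_pos: [490.3, 16.6, 35.1]
ee_rot: [-3.127, -0.304, -0.015]
wrist_force: [10.5, 2.3, -8.5]
width: 0.173
grasp_force: 58.8
```

```bash
python3 st.py | head -1
```

```text
tcp press [-112.05   -0.66] z 35.13 yaw -0.0008 q_lever~ -1.202 r 112.0 Fpress [10.8  0.3] -8.5
```

Emit:
{"method": "nudge_tcp", "body": {"steps": [[0,[-0.012,0,0],[0,0,0]],[0,[-0.024,0,0],[0,0,0]],[0,[-0.036,0,0],[0,0,0]],[0,[-0.048,0,0],[0,0,0]],[0,[-0.06,0,0],[0,0,0]],[0,[-0.074,0,0],[0,0,0]],[0,[-0.09,0,0],[0,0,0]],[0,[-0.104,0,0],[0,0,0]],[0,[-0.112,0,0],[0,0,0]],[0,[-0.112,0,0],[0,0,0]]]}}

```text
time_s: 23.7
tool_pos: [429.9, 5.2, 35.1]
ee_rot: [3.126, 0.303, 0.001]
wrist_force: [1.3, -0.4, 8.7]
width: 0.177
grasp_force: 61.0
```

```bash
python3 look.py
```

```text
tcp press [-173.53   -0.19] z 35.08 yaw -0.0015 tilt [ 5.e-04 -8.e-04 -1.e+00] F [ 0.6 -0.3  8.7]
[290.9, 1.7, 356.8, 330.3] 0.92 12646 med z 17.81 [-150.57   -0.34] [ 29.7 186.9] 89.74 max x -57.8 plane [ 4.00000e-04 -3.00000e-03  1.77267e+01]
```

Out, with 10.8 N while sliding. Now back to the board.

To row units: 332 mm / 500 = 0.664, 9.5 mm / 500 = 0.019, -0.033 rad / 2 = -0.0165.

Emit:
{"method": "nudge_tcp", "body": {"steps": [[0,[0,0,-0.06],[0,0,0]],[0,[0,0.08,-0.1],[0,0,-0.0165]],[0,[0,0.16,-0.1],[0,0,-0.0165]],[0,[0.019,0.664,-0.1],[0,0,-0.0165]],[0,[0.019,0.664,-0.1],[0,0,-0.0165]],[0,[0.019,0.664,-0.1],[0,0,-0.0165]],[0,[0.019,0.664,-0.1],[0,0,-0.0165]],[0,[0.019,0.664,-0.1],[0,0,-0.0165]],[0,[0.019,0.664,-0.1],[0,0,-0.0165]],[0,[0.019,0.664,-0.1],[0,0,-0.0165]]]}}

```text
time_s: 24.63
tool_pos: [503.5, -325.0, 83.3]
ee_rot: [3.118, 0.346, -0.002]
wrist_force: [1.6, -0.8, -2.0]
width: 0.17
grasp_force: 59.9
```

Emit:
{"method": "nudge_tcp", "body": {"steps": [[0,[0,0,0],[0,0,0]],[0,[0,0,0],[0,0,0]],[0,[0,0,0],[0,0,0]]]}}

```text
time_s: 24.88
tool_pos: [501.1, -315.8, 82.8]
ee_rot: [-3.117, -0.356, 0.006]
wrist_force: [-0.2, 0.7, -2.0]
width: 0.176
grasp_force: 59.9
```

```bash
python3 - <<'E'
from h import *
s=arm.sense();M=R.from_rotvec(s["ee_rot"]).as_matrix();t=s["tool_pos"];print(t,s["ee_rot"],s["wrist_force"],(np.array([503,-318.7,37])-t)@M)
c=cam("wrist"); im,d=arm.snapshot("wrist"); save("w5",im)
E
```

```text
[ 501.11223032 -315.83800401   82.77659833] [-3.11739846 -0.35601349  0.00624372] [-0.20038074  0.71143626 -1.96069233] [ 1.35447392  3.4130756  45.75770936]
```

View pics/w5.png

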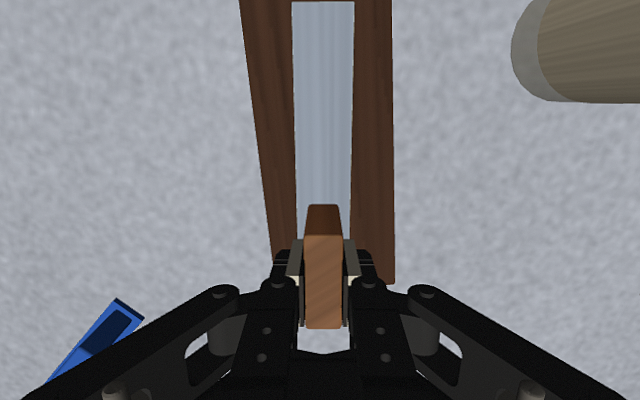

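The blade sits over the board between its edges (242–390 px at the top). Now I lower it gently.

To row units: 45.5 mm / 500 = 0.091, 45 mm / 500 = 0.09.

Emit:
{"method": "nudge_tcp", "body": {"steps": [[0,[0.0028,0.005,0.04],[0,0,0]],[0,[0.0028,0.005,0.072],[0,0,0]],[0,[0.0028,0.005,0.084],[0,0,0]],[0,[0.0028,0.005,0.088],[0,0,0]],[0,[0.0028,0.005,0.09],[0,0,0]],[0,[0.0028,0.005,0.091],[0,0,0]],[0,[0.0028,0.005,0.091],[0,0,0]],[0,[0.0028,0.005,0.091],[0,0,0]]]}}

```text
time_s: 25.6
tool_pos: [506.1, -320.9, 39.9]
ee_rot: [3.12, 0.356, 0.002]
wrist_force: [0.2, 0.1, -1.6]
width: 0.175
grasp_force: 59.9
```

Emit:
{"method": "nudge_tcp", "body": {"steps": [[0,[0,0,0.001],[0,0,0]],[0,[0,0,0.002],[0,0,0]],[0,[0,0,0.0028],[0,0,0]],[0,[0,0,0.0028],[0,0,0]]]}}

```text
time_s: 25.93
tool_pos: [505.4, -320.5, 37.5]
ee_rot: [-3.121, -0.355, 0.0]
wrist_force: [-0.0, 0.4, -2.1]
width: 0.175
grasp_force: 59.9
```

To row units: 1.5 mm / 500 = 0.003, 1 mm / 500 = 0.002.

Emit:
{"method": "nudge_tcp", "body": {"steps": [[0,[0,0,0.001],[0,0,0]],[0,[0,0,0.002],[0,0,0]],[0,[0,0,0.003],[0,0,0]],[0,[0,0,0.003],[0,0,0]],[0,[0,0,0.003],[0,0,0]]]}}

```text
time_s: 26.35
tool_pos: [505.4, -320.5, 35.9]
ee_rot: [-3.121, -0.355, 0.0]
wrist_force: [-0.5, 0.7, -1.8]
width: 0.175
grasp_force: 59.9
```

Emit:
{"method": "nudge_tcp", "body": {"steps": [[0,[0,0,0.0006],[0,0,0]],[0,[0,0,0.0012],[0,0,0]],[0,[0,0,0.0012],[0,0,0]]]}}

```text
time_s: 26.6
tool_pos: [505.5, -320.5, 35.4]
ee_rot: [-3.121, -0.355, 0.0]
wrist_force: [-0.6, 0.9, -2.1]
width: 0.172
grasp_force: 59.9
```

Emit:
{"method": "nudge_tcp", "body": {"steps": [[0,[0,0,0.0006],[0,0,0]],[0,[0,0,0.001],[0,0,0]],[0,[0,0,0.001],[0,0,0]],[0,[0,0,0.001],[0,0,0]]]}}

```text
time_s: 26.93
tool_pos: [505.5, -320.5, 35.1]
ee_rot: [3.121, 0.355, 0.0]
wrist_force: [-0.4, 1.3, -0.3]
width: 0.178
grasp_force: 60.3
```

```bash
python3 look.py
```

```text
tcp press [-162.41 -334.36] z 35.14 yaw 0.032 tilt [ 1.e-04 -1.e-04 -1.e+00] F [-1.1  0.1  0.7]
[292.6, 1.7, 355.2, 329.1] 0.96 12501 med z 17.81 [-132.97 -333.44] [173.2  29.7] 1.42 max x -48.3 plane [-2.60000e-03 -2.20000e-03  1.80075e+01]
```

Contact made, so I release slowly, lift, and check.

To row units: 0.2 mm / 500 = 0.0004.

Emit:
{"method": "nudge_tcp", "body": {"steps": [[0.3,[0,0,0.0004],[0,0,0]],[0.5,[0,0,0.0004],[0,0,0]],[1,[0,0,0.0004],[0,0,0]],[1,[0,0,0.0004],[0,0,0]],[1,[0,0,0.0004],[0,0,0]],[1,[0,0,0.0004],[0,0,0]],[1,[0,0,0.0004],[0,0,0]]], "grip_force": 20}}

```text
time_s: 27.62
tool_pos: [505.5, -320.5, 34.7]
ee_rot: [3.121, 0.355, 0.0]
wrist_force: [0.1, -0.2, -0.0]
width: 1.0
grasp_force: 0.0
```

Emit:
{"method": "nudge_tcp", "body": {"steps": [[1,[0,0,-0.04],[0,0,0]],[1,[0,0,-0.1],[0,0,0]],[1,[-0.12,0,-0.36],[0,0,0]],[1,[-0.12,0,-0.36],[0,0,0]],[1,[-0.12,0,-0.36],[0,0,0]],[1,[-0.12,0,-0.36],[0,0,0]],[1,[-0.12,0,-0.36],[0,0,0]],[1,[-0.12,0,-0.36],[0,0,0]]]}}

```text
time_s: 28.28
tool_pos: [447.5, -334.8, 216.3]
ee_rot: [3.119, 0.354, 0.004]
wrist_force: [0.1, 0.2, 0.1]
width: 1.0
grasp_force: 0.0
```

Emit:
{"method": "nudge_tcp", "body": {"steps": [[1,[0,0,0],[0,0,0]],[1,[0,0,0],[0,0,0]]]}}

```text
time_s: 28.45
tool_pos: [446.4, -333.0, 212.7]
ee_rot: [-3.119, -0.356, 0.003]
wrist_force: [-0.4, 0.1, -0.5]
width: 1.0
grasp_force: 0.0
```

```bash
python3 - <<'E'
from h import *
c=cam("wrist"); im,d=arm.snapshot("wrist"); save("w6",im)
for m in arm.cut_out("blade","wrist")[:3]:
    X=cloud(c,d,m["region"])
    for lo,hi in [(13,30),(45,75)]:
        x=X[(X[:,2]>lo)&(X[:,2]<hi)]
        if len(x)>200: r=cv2.minAreaRect(x[:,:2].astype(np.float32)); print(lo,len(x),np.median(x[:,2]),r)
im,d=arm.snapshot("scene"); save("scene1",im)
E
```

```text
45 641 49.544729743691335 ((358.63031005859375, -171.12864685058594), (16.398235321044922, 43.8226318359375), 60.916324615478516)
13 229 22.36413843382013 ((362.8516845703125, -601.7711181640625), (15.562291145324707, 45.08513641357422), 5.909781455993652)
45 274 49.51948313529681 ((358.4063720703125, -596.5404052734375), (31.526630401611328, 15.350606918334961), 72.57269287109375)
13 2989 17.87740042426475 ((543.447509765625, -311.9773864746094), (129.49583435058594, 28.347978591918945), 12.607071876525879)
45 885 61.64898934459711 ((505.2169189453125, -320.81378173828125), (43.123165130615234, 15.355531692504883), 13.15570068359375)
```

View pics/w6.png

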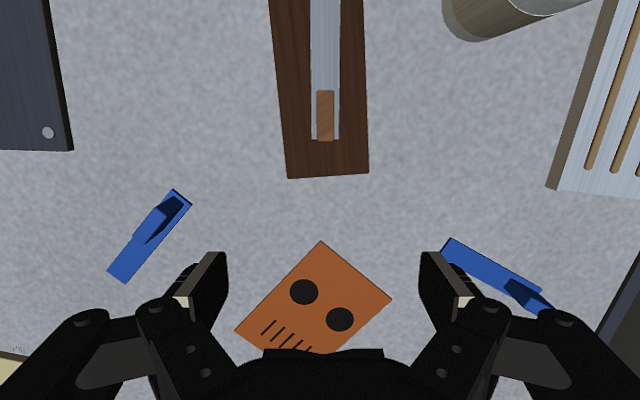

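View pics/scene1.png

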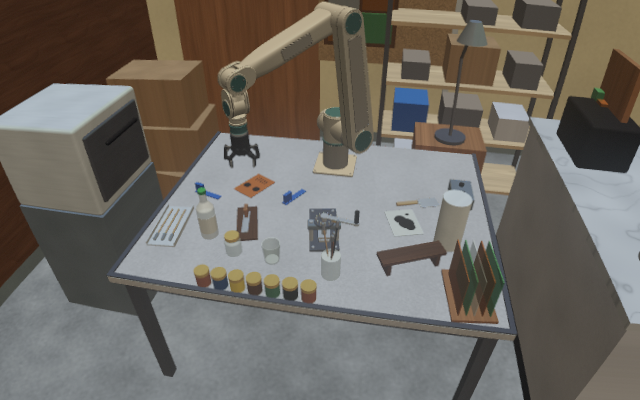

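The blade lies flat on the board (grip at (325,115) in the wrist view, top at z = 17.9), the lever rests at its far side (357,216 in the scene view), and the other things look unmoved.

```bash
python3 -c "
from rig import arm
print(arm.finish_job())"
```

```text
the job is handed in; nothing more can be done
None
```

Job handed in at about 28 s: two full lever strokes left the blade dragging at about 11 N; I drew it straight out and laid it flat on its board, with the bystanders looking unmoved in the last picture.

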